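Hang a torch pack on the shop's display wheel

ROBOT

A 7-joint arm with a two-finger parallel gripper is mounted at the origin on the work surface. World frame = base frame: x ahead of the robot, y to its left, z up, the work surface at z = 0. Lengths are in m, angles in rad, forces in N, time in s.
With the tool pointing down it reaches from about 0.4 to 0.875 m from the base axis. Payload 6.5 kg.
Tool frame: the origin (TCP) lies at the very end of the fingers, on their centre line; the grasp point (between the pads) lies 19 mm behind it; z points along the fingers, y is the direction in which the jaws open and shut (so a half turn about z gives the same grasp; the last joint's range is limited). The gripper opens to 88 mm and grips with 3 to 60 N. Pads are 18 mm wide; open, the fingers measure 123 mm over their backs; the gripper's body (75 mm by 187 mm) begins 45 mm behind the grasp point.
Start: joints at [-1.244, 0.536, -0.004, 1.538, 0.003, 1.067, -0.071], TCP at [0.249, 0.6, 0.239] pointing down, gripper open.
Joint ranges: [-2.7, 2.7], [-0.37, 2.16], [-1.27, 1.26], [0.24, 2.4], [-1.31, 4.45], [0.19, 1.91], [-2.76, 2.76]. Speed limits (rad/s): [2.39, 2.39, 3.14, 3.14, 3.14, 3.14, 3.14].

INTERFACE

Orientations are given as a unit quaternion [w, x, y, z].
In Python, from plant import get_obs, camera, camera_info, close_job, spot_in gives the robot as it stands. The module is installed in compiled form; this text tells all that it offers.
- The arm moves only by the tool move_arm, never from a script. Its argument "deltas" is text: rows parted by semicolons, each of 7 numbers parted by spaces: the shift along the tool's x, y, z in m, then the turn, a rotation vector about the tool's x, y, z in rad, then the gripper's target within -1 to 1 (fully open at 1, half-way at 0, shut at -1). A call has 1 to 12 rows; each row is the pose to reach, as a shift and turn from the pose commanded when the call began, along the tool's axes at that moment; what a row does not reach only later rows make up. A row lasts 1/12 s, in which the tool goes at most 41.7 mm and 7.16 degrees, less where a joint would pass 70% of its speed; a pose out of reach is approached as far as the arm can. A call with a gripper value outside its range is refused whole. The fingers move at their own pace and stop on an object; the grip force is fixed at half the most. Time passes only in rows, so rows that repeat a pose let the fingers close. It gives the time, the measured TCP pose, the force and the opening at its end, in the units of the state.
- get_obs(): the state, without advancing time (a new reading comes with each control period).
- camera(name): name is "side" or "top"; returns the picture (400x640x3 uint8, red, green, blue); there is no depth.
- camera_info(name): a dict with "fovy" (degrees; the focal length in pixels is half the picture's height over the tangent of half this angle, whatever the lens; pixels are square), "cx", "cy" (the principal point, pixels), "rvec" (rotation vector, rad) and "tvec" (3), from world to camera coordinates, as OpenCV has them. Camera axes: x right, y down, z forward; pixel columns grow to the right and rows downward; lengths in m; the calibration is good to about 2 mm. A picture is of the moment at which its call begins. camera_info takes no time and is no camera call.
- close_job(): hands the job in, once; it reports no verdict.
Trained networks look in the newest picture that a camera, given by its name, has taken for a name from the list of things; names that differ only in an ending like _2 or _b are one class to them, and where a whole thing is asked for, a point or a joint stands for the part that bears it (a point fixed in the world has none). Each returns a list of dicts, best first, with "conf" (0 to 1); they miss things now and then, are a little off and sometimes report something else, mostly with a low value. They report only what shows in the picture. A call takes as long as a camera call.
- spot_in(camera, name): "point" ([x, y, z] in m, in world coordinates, good to about 4 mm: the middle of the surface that is visible of it).
The state is a dict: "clock": time; "joint_positions": joint angles; "joint_vel": joint speeds; "effort": joint torques, N m; "tool_pos": TCP position; "eef_rot": TCP orientation; "ft_force": force on the tool from outside, world axes, zero at the start; "wrist_torque": the same for the moment, N m; "opening": finger opening in m.
Only numpy, scipy, OpenCV 4.12 (cv2) and the standard library are available. Lean on these libraries where they do the work, as an engineer would, in place of code of your own. Each camera call takes 0.05 s, during which the arm holds its last target. There are 200 camera calls.

TASK

Turn the counter display wheel by pushing its empty hook round until that hook points straight out over the nose on the foot. Then hang the loose torch pack on the empty hook by the hole in its tab, and slide it gently back along the hook until the tab just comes to rest against the black stop collar. Leave the pack hanging there, let go of everything, and leave the other goods on the counter alone.

Things in the scene. Friction and masses are not known exactly. Their poses are not given: they have to be found in the camera images.
- stand: fixed foot of the display wheel: white disc 170 mm across, 12 mm thick, on the counter. Origin at the centre of its underside, on the wheel's upright axis. A nose 30 mm wide sticks out to 120 mm from the axis along the stand's own -x (towards the robot, give or take 15 degrees). It carries the turning wheel
- hub_top (a point): centre of the flat top of the wheel's white hub (70 mm diameter, 195 mm above the counter). Four straight level wire hooks, 5 mm thick, leave it at 90 degree steps, centre lines at 190 mm height. Three carry fixed packs of the loose pack's size (tabs 62 mm from the axis, their tops 9 mm above the hooks); one is empty apart from its collar
- wheel (a joint): turn of the wheel about its upright axis, rad, counter-clockwise positive from above. At 0 the empty hook points along the stand's -x, straight over the nose. It starts at 0.7 to 1.5: turn it clockwise. Stiff: about 0.6 N m of friction and a little drag (6 to 8 N pushed near the hook's tip); it stays where left. Never push it with more than 25 N
- hook_tip (a point): outer end of the empty hook, 118 mm from the wheel's axis, at the height of the hook's centre line (190 mm). The last 6 mm of the hook turn up by 4 mm (highest point 6.5 mm above the centre line)
- hook_root (a point): where the empty hook's centre line leaves the hub, 35 mm from the axis. On this hook a round black stop collar (18 mm diameter, 6 mm thick) is clamped tight and rigid. Its outer face, where the tab must come to rest, is 58 to 84 mm from the axis: not measured, to be felt. Never press the pack on it or on the hook with more than 20 N
- pack: loose torch pack, about 90 g, upright on the counter: rigid white box 24 mm deep (own x), 48 mm wide (own y), 62 mm high; on top, mid-depth, a stiff upright tab 4 mm thick, 40 mm wide, reaching 85 mm above the underside. Origin at the centre of the underside, z up. Front and back alike. Best gripped across the 48 mm width about 10 mm below the box's top
- pack_hole (a point): centre of the square hole in the tab, 14 mm wide and high, 72 mm above the pack's underside; the hole runs along the pack's own x. When hanging, the hole's top edge lies on the hook, so this point is 4.5 mm below the hook's centre line
- jar: bystander: jar with a lid, 90 mm diameter, 140 mm high; origin at the centre of its underside
- can: bystander: can 74 mm diameter, 110 mm high; origin at the centre of its underside
- tumbler: bystander: steel tumbler 72 mm diameter, 90 mm high; origin at the centre of its underside

How it is judged:
By the outcome, as a careful person would: the job done as asked, in the order asked, and still so for the second after the job is handed in, with the robot touching nothing.
It also fails if it takes over 72 s, if anything falls off the work surface, if the arm or the gripper's body presses on something with over 40 N, if the wrist force passes 120 N, or if a joint passes its speed limit or range.

## Working session

There is one attempt and no reset: what is moved stays moved. The work goes in short steps, Python scripts to look and compute and a tool call to move; the robot and the scene stay as the last step left them, time stands still between calls to the robot, and variables do not carry over. Pictures are saved under pics/ and viewed, about 8 in all and at most 12, crops included, and the job is handed in when it is done.

Besides the shell and the picture viewer there is one more tool, called after "Emit:" by a JSON object that holds its "op" and its "data". move_arm: Moves the arm, as the interface text tells. Its arguments: {"type":"object","properties":{"deltas":{"type":"string"}},"required":["deltas"]}

```bash
mkdir -p pics; cat > h.py <<'E'
import numpy as np, cv2
from scipy.spatial.transform import Rotation as R
from plant import get_obs, camera, camera_info, close_job, spot_in
def K(n):
    i=camera_info(n); f=200/np.tan(np.radians(i['fovy'])/2)
    return np.array([[f,0,i['cx']],[0,f,i['cy']],[0,0,1]]),np.array(i['rvec'],float),np.array(i['tvec'],float)
def proj(n,P):
    k,r,t=K(n); return cv2.projectPoints(np.atleast_2d(np.array(P,float)),r,t,k,None)[0].reshape(-1,2)
def ray(n,uv,z):
    k,r,t=K(n); M=cv2.Rodrigues(r)[0]; d=M.T@np.linalg.inv(k)@np.array([uv[0],uv[1],1.]); c=-M.T@t
    return c+d*(z-c[2])/d[2]
def save(n,name):
    im=camera(n); cv2.imwrite('pics/'+name,im[:,:,::-1]); return im
def rot():
    q=get_obs()['eef_rot']; return R.from_quat([q[1],q[2],q[3],q[0]])
def st():
    o=get_obs(); print(o['clock'],np.round(o['tool_pos'],4),'q',np.round(o['eef_rot'],4),'F',np.round(o['ft_force'],1),'op',round(float(o['opening']),4),'j',np.round(o['joint_positions'],2))
E
python3 - <<'E'
from h import *
for n in('top','side'):
    save(n,n+'0.png'); k,r,t=K(n); print(n,k[0,0],'cam',-cv2.Rodrigues(r)[0].T@t)
    for o in('stand','hub_top','hook_tip','hook_root','pack','pack_hole','jar','can','tumbler'):
        print(o,[(np.round(d['point'],3).tolist(),round(d['conf'],2)) for d in spot_in(n,o)[:2]])
st(); print(rot().as_matrix().round(3))
E
```

```text
top 403.94914291175564 cam [0.38885362 0.01445226 1.09412848]
stand [([0.44, -0.354, 0.109], 0.62), ([0.603, -0.055, 0.135], 0.55)]
hub_top [([0.62, -0.058, 0.194], 0.68)]
hook_tip [([0.623, -0.055, 0.194], 0.92)]
hook_root [([0.622, -0.057, 0.194], 0.9)]
pack [([0.442, 0.187, 0.058], 0.55)]
pack_hole [([0.442, 0.187, 0.062], 0.75)]
jar [([0.612, 0.334, 0.139], 0.82)]
can [([0.44, -0.354, 0.108], 0.81), ([0.621, -0.056, 0.191], 0.59)]
tumbler [([0.746, 0.219, 0.05], 0.66)]
side 370.60451550243806 cam [ 0.54990521 -0.80473452  0.82927723]
stand [([0.616, -0.08, 0.073], 0.97)]
hub_top [([0.626, -0.08, 0.176], 0.9)]
hook_tip [([0.626, -0.081, 0.175], 0.96), ([0.737, 0.191, 0.064], 0.65)]
hook_root [([0.627, -0.081, 0.174], 0.56)]
pack []
pack_hole [([0.447, 0.17, 0.048], 0.49), ([0.616, 0.318, 0.091], 0.28)]
jar [([0.618, 0.32, 0.093], 0.56)]
can [([0.443, -0.393, 0.094], 0.63)]
tumbler [([0.733, 0.194, 0.067], 0.81)]
1.0 [0.2488 0.6005 0.2387] q [ 0.      0.1951  0.9808 -0.    ] F [ 0.  -0.4  0.4] op 0.0882 j [-1.24  0.54 -0.    1.54  0.    1.07 -0.07]
[[-0.924  0.383  0.   ]
 [ 0.383  0.924 -0.   ]
 [-0.     0.    -1.   ]]
```

View pics/top0.png

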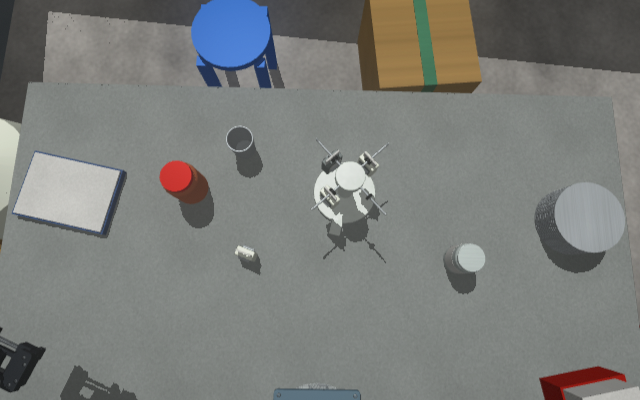

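View pics/side0.png

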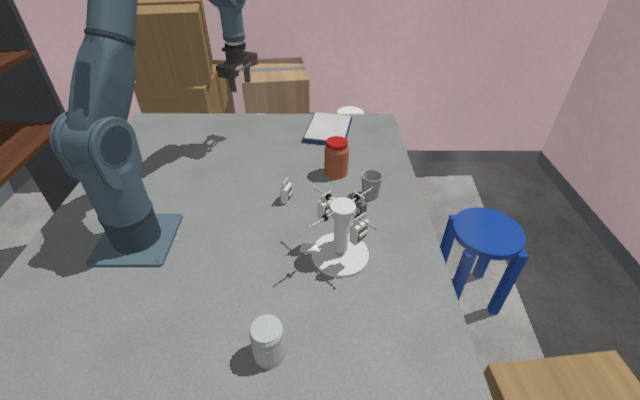

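```bash
python3 - <<'E'
from h import *
a=cv2.imread('pics/top0.png'); b=cv2.imread('pics/side0.png')
A=cv2.resize(a[130:240,290:410],None,fx=5,fy=5,interpolation=cv2.INTER_CUBIC)
B=cv2.resize(a[225:285,215:275],None,fx=5,fy=5,interpolation=cv2.INTER_CUBIC)
B=cv2.copyMakeBorder(B,0,250,0,0,cv2.BORDER_CONSTANT)
B=B[:550]
B[300:550,:200]=cv2.resize(b[170:220,270:310],None,fx=5,fy=5,interpolation=cv2.INTER_CUBIC)[:,:]
C=np.hstack([A,B]); C=cv2.resize(C,None,fx=.88,fy=.88); print(C.shape); cv2.imwrite('pics/crop0.png',C)
E
```

```text
(484, 792, 3)
```

View pics/crop0.png

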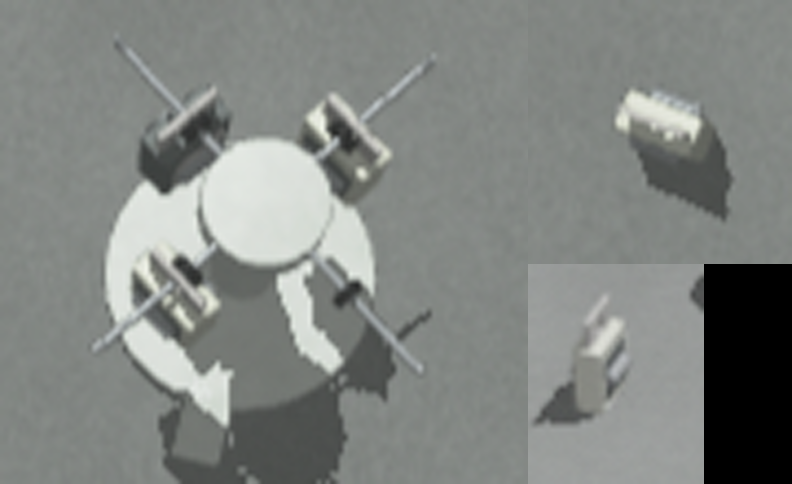

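```bash
python3 - <<'E'
from h import *
A=lambda u,v:(290+u/4.4-.4,130+v/4.4-.4); B=lambda u,v:(215+(u-528)/4.4-.4,225+v/4.4-.4)
c=ray('top',A(265,202),.195);t=ray('top',A(420,372),.192); o=[ray('top',A(*p),.19) for p in((118,40),(433,58),(95,348))]
print('hub',c,'tip',t,np.hypot(*(t-c)[:2]),np.degrees(np.arctan2(*(t-c)[1::-1])))
for p in o: print('o',p,np.hypot(*(p-c)[:2]),np.degrees(np.arctan2(*(p-c)[1::-1])))
print('mean tips',np.mean([t]+o,axis=0))
for p in((166,457),(222,467),(172,400),(229,410),(106,270),(375,270),(240,408)): 
    q=ray('top',A(*p),.012); print('foot',p,q,np.hypot(*(q-c)[:2]),np.degrees(np.arctan2(*(q-c)[1::-1])))
for p in((622,92),(622,122),(700,110),(695,138),(652,92),(702,108)): print('pk',p,ray('top',B(*p),.085),ray('top',B(*p),.062))
# overlay enlargement
a=cv2.imread('pics/top0.png'); f=8
def crop(x0,y0,w,h): return cv2.resize(a[y0:y0+h,x0:x0+w],None,fx=f,fy=f,interpolation=cv2.INTER_CUBIC)
cv2.imwrite('pics/nose.png',np.hstack([cv2.convertScaleAbs(crop(310,205,50,40),alpha=1.6),crop(225,235,50,40)]))
E
```

```text
hub [ 0.6186622  -0.06474235  0.195     ] tip [ 0.53117639 -0.14540656  0.192     ] 0.1189978227629652 -137.32313146768604
o [0.70700167 0.01374742 0.19      ] 0.11817151035786591 41.62114307188144
o [ 0.70118673 -0.15452283  0.19      ] 0.12194602353270241 -47.41136467436531
o [0.54036889 0.02214751 0.19      ] 0.11696020426456544 132.02087021098566
mean tips [ 0.61993342 -0.06600862  0.1905    ]
foot (166, 457) [ 0.50370205 -0.02122443  0.012     ] 0.12292129471597432 159.2659452564144
foot (222, 467) [ 0.49829684 -0.05550314  0.012     ] 0.12071943873554179 175.6105990241438
foot (172, 400) [ 0.53886467 -0.02435677  0.012     ] 0.08943512414112971 153.15599938724506
foot (229, 410) [ 0.53342355 -0.0594549   0.012     ] 0.08540248032665267 176.45042511412248
foot (106, 270) [0.61953872 0.0179601  0.012     ] 0.08270709721001772 89.3927735905864
foot (375, 270) [ 0.62335593 -0.14982716  0.012     ] 0.08521417809277719 -86.84246331712255
foot (240, 408) [ 0.53480453 -0.06620485  0.012     ] 0.08387042402249026 -179.000846351704
pk (622, 92) [0.46128914 0.20745567 0.085     ] [0.46294009 0.2118546  0.062     ]
pk (622, 122) [0.44449413 0.20649195 0.085     ] [0.44576229 0.21086891 0.062     ]
pk (700, 110) [0.45207776 0.16310675 0.085     ] [0.45351876 0.16649488 0.062     ]
pk (695, 138) [0.43638684 0.16513525 0.085     ] [0.43747021 0.16856961 0.062     ]
pk (652, 92) [0.46163039 0.19059825 0.085     ] [0.46328912 0.19461296 0.062     ]
pk (702, 108) [0.45322059 0.16203857 0.085     ] [0.45468764 0.16540235 0.062     ]
```

View pics/nose.png

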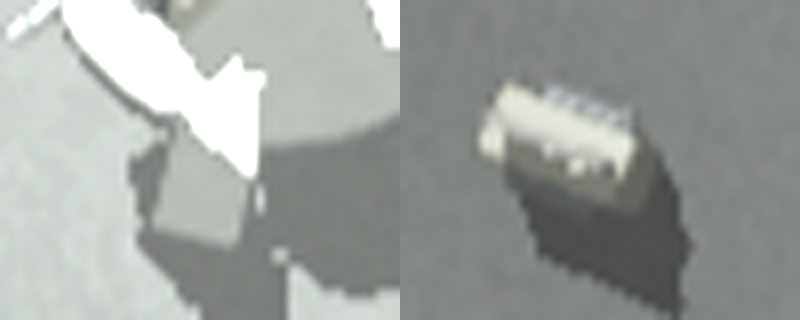

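```bash
cat >> h.py <<'E'
def go(p,yaw):
    "delta for tool down, tool x at world yaw (deg)"
    r=rot(); d=r.inv().apply(np.array(p)-get_obs()['tool_pos'])
    y=np.radians(yaw); T=R.from_matrix(np.array([[np.cos(y),np.sin(y),0],[np.sin(y),-np.cos(y),0],[0,0,-1]]))
    print('delta',d.round(4),'rv',(r.inv()*T).as_rotvec().round(4))
E
python3 - <<'E'
from h import *
N=lambda u,v:(310+u/8-.45,205+v/8-.45); Bp=lambda u,v:(225+(u-400)/8-.45,235+v/8-.45)
a=lambda d:np.degrees(np.arctan2(d[1],d[0]))%360
L0,L1,R0,R1=[ray('top',N(*p),.012) for p in((177,120),(155,228),(252,178),(240,243))]
print(L0,L1,R0,R1,'end',a(L1-R1)+90,np.hypot(*(L1-R1)[:2]),'left',a(L1-L0),'right',a(R1-R0))
ax=np.array([.6195,-.0655]); m=(L1+R1)/2; print('nose mid',m,a(m[:2]-ax),np.hypot(*(m[:2]-ax)))
# disc outline fit from silhouette: threshold not reliable; check projected disc & axis
print(proj('top',[[*ax,.012],[*ax,.195]]))
for z in(.062,.085): print('pack ctr',ray('top',Bp(561,136),z))
e=[ray('top',Bp(*p),.062) for p in((500,85),(635,125),(625,180),(485,155))]
print(a(e[1]-e[0]),a(e[2]-e[3]),[np.round(x,3) for x in e])
th=np.radians(222.2); go([ax[0]+.1*np.cos(th),ax[1]+.1*np.sin(th),.239],42.2)
E
```

```text
[ 0.54165184 -0.03238874  0.012     ] [ 0.50490519 -0.02550104  0.012     ] [ 0.52247705 -0.05794883  0.012     ] [ 0.50045086 -0.05412505  0.012     ] end 171.15485377324387 0.02896851471946265 left 169.3838168842675 right 170.15152413896334
nose mid [ 0.50267802 -0.03981305  0.012     ] 167.59907654135694 0.1196126838107687
[[344.13852333 191.65502466]
 [350.15886116 175.16224345]]
pack ctr [0.44815405 0.18900987 0.062     ]
pack ctr [0.4468326  0.18512002 0.085     ]
254.81552211281002 261.1129637679671 [array([0.464, 0.209, 0.062]), array([0.452, 0.166, 0.062]), array([0.435, 0.168, 0.062]), array([0.442, 0.213, 0.062])]
delta [-5.547e-01 -5.638e-01 -3.000e-04] rv [0.     0.     2.0123]
```

Emit:
{"op": "move_arm", "data": {"deltas": "-0.555 -0.564 0 0 0 2.012 -0.5;-0.555 -0.564 0 0 0 2.012 -0.5;-0.555 -0.564 0 0 0 2.012 -0.5;-0.555 -0.564 0 0 0 2.012 -0.5;-0.555 -0.564 0 0 0 2.012 -0.5;-0.555 -0.564 0 0 0 2.012 -0.5;-0.555 -0.564 0 0 0 2.012 -0.5;-0.555 -0.564 0 0 0 2.012 -0.5;-0.555 -0.564 0 0 0 2.012 -0.5;-0.555 -0.564 0 0 0 2.012 -0.5;-0.555 -0.564 0 0 0 2.012 -0.5;-0.555 -0.564 0 0 0 2.012 -0.5"}}

```text
clock: 2.0
tool_pos: [0.4369, 0.1352, 0.2392]
eef_rot: [-0.0, 0.813, 0.582, 0.001]
ft_force: [1.6, 0.2, 0.5]
opening: 0.0218
```

```bash
python3 - <<'E'
from h import *
st(); ax=[.6195,-.0655]; th=np.radians(222.2); go([ax[0]+.1*np.cos(th),ax[1]+.1*np.sin(th),.239],42.2)
E
```

```text
2.0 [0.4369 0.1352 0.2392] q [-1.000e-04  8.130e-01  5.822e-01  6.000e-04] F [1.6 0.2 0.5] op 0.0218 j [-0.81  0.21  0.47  2.05 -0.13  0.9  -0.6 ]
delta [-0.2187  0.189   0.    ] rv [ 2.000e-04 -1.300e-03  5.064e-01]
```

Emit:
{"op": "move_arm", "data": {"deltas": "-0.219 0.189 0 0 0 0.506 -0.5;-0.219 0.189 0 0 0 0.506 -0.5;-0.219 0.189 0 0 0 0.506 -0.5;-0.219 0.189 0 0 0 0.506 -0.5;-0.219 0.189 0 0 0 0.506 -0.5;-0.219 0.189 0 0 0 0.506 -0.5;-0.219 0.189 0 0 0 0.506 -0.5;-0.219 0.189 0 0 0 0.506 -0.5;-0.219 0.189 0 0 0 0.506 -0.5;-0.219 0.189 0 0 0 0.506 -0.5;-0.219 0.189 0 0 0 0.506 -0.5"}}

```text
clock: 2.92
tool_pos: [0.5462, -0.1286, 0.2385]
eef_rot: [-0.001, 0.931, 0.364, -0.0]
ft_force: [-0.5, 0.1, -0.4]
opening: 0.022
```

```bash
python3 - <<'E'
from h import *
st(); ax=[.6195,-.0655]; th=np.radians(222.2); go([ax[0]+.1*np.cos(th),ax[1]+.1*np.sin(th),.170],42.2)
b=save('side','side1.png')[:,:,::-1]; p=proj('side',[get_obs()['tool_pos']])[0]; print(p)
x,y=(p-[60,45]).astype(int); cv2.imwrite('pics/s1.png',cv2.resize(b[y:y+90,x:x+120],None,fx=5,fy=5,interpolation=cv2.INTER_CUBIC))
E
```

```text
2.9167 [ 0.5462 -0.1286  0.2385] q [-7.000e-04  9.314e-01  3.640e-01 -0.000e+00] F [-0.5  0.1 -0.4] op 0.022 j [-0.33  0.44  0.64  1.81 -0.31  1.   -0.39]
delta [-0.0034  0.0025  0.0685] rv [-0.0012 -0.0005  0.0086]
[315.06085569 208.78459371]
```

View pics/s1.png

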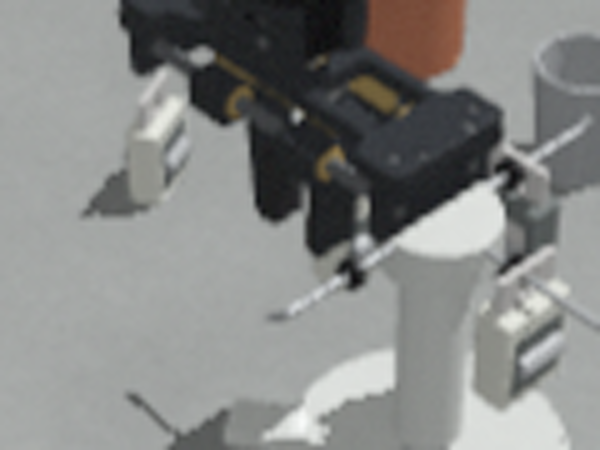

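```bash
python3 - <<'E'
from h import *
ax=np.array([.6195,-.0655])
for th in(219,222.2,225):
    t=np.radians(th); print(th,proj('side',[[*(ax+.118*np.array([np.cos(t),np.sin(t)])),.192]]))
print(proj('side',[[*ax,.195]]), ray('side',(311,226),.192), ray('side',(255+447/5,163+222/5),.195))
E
```

```text
219 [[307.63251347 225.9785681 ]]
222.2 [[309.33470425 227.38513775]]
225 [[310.92803115 228.56779538]]
[[343.03082392 205.51094504]] [ 0.53613112 -0.13985124  0.192     ] [ 0.62266473 -0.07308405  0.195     ]
```

Emit:
{"op": "move_arm", "data": {"deltas": "-0.003 0.002 0.01 0 0 0.009 -0.5;-0.003 0.002 0.02 0 0 0.009 -0.5;-0.003 0.002 0.03 0 0 0.009 -0.5;-0.003 0.002 0.04 0 0 0.009 -0.5;-0.003 0.002 0.05 0 0 0.009 -0.5;-0.003 0.002 0.06 0 0 0.009 -0.5;-0.003 0.002 0.068 0 0 0.009 -0.5;-0.003 0.002 0.068 0 0 0.009 -0.5"}}

```text
clock: 3.63
tool_pos: [0.5444, -0.1337, 0.1687]
eef_rot: [-0.001, 0.933, 0.359, -0.001]
ft_force: [-0.0, -0.3, 0.3]
opening: 0.0224
```

```bash
python3 - <<'E'
import numpy as np
for a in np.arange(2.5,30.1,2.5):
    a=np.radians(a); print(f"{.1*(1-np.cos(a)):.4f} {-.1*np.sin(a):.4f} 0 0 0 {a:.4f} -0.5",end=';')
E
```

```text
0.0001 -0.0044 0 0 0 0.0436 -0.5;0.0004 -0.0087 0 0 0 0.0873 -0.5;0.0009 -0.0131 0 0 0 0.1309 -0.5;0.0015 -0.0174 0 0 0 0.1745 -0.5;0.0024 -0.0216 0 0 0 0.2182 -0.5;0.0034 -0.0259 0 0 0 0.2618 -0.5;0.0046 -0.0301 0 0 0 0.3054 -0.5;0.0060 -0.0342 0 0 0 0.3491 -0.5;0.0076 -0.0383 0 0 0 0.3927 -0.5;0.0094 -0.0423 0 0 0 0.4363 -0.5;0.0113 -0.0462 0 0 0 0.4800 -0.5;0.0134 -0.0500 0 0 0 0.5236 -0.5;
```

Emit:
{"op": "move_arm", "data": {"deltas": "0 -0.004 0 0 0 0.044 -0.5;0 -0.009 0 0 0 0.087 -0.5;0.001 -0.013 0 0 0 0.131 -0.5;0.0015 -0.017 0 0 0 0.175 -0.5;0.0024 -0.0216 0 0 0 0.218 -0.5;0.0034 -0.026 0 0 0 0.262 -0.5"}}

```text
clock: 4.13
tool_pos: [0.5313, -0.1148, 0.1712]
eef_rot: [0.002, 0.973, 0.232, 0.001]
ft_force: [2.2, -5.9, -3.8]
opening: 0.0219
```

Emit:
{"op": "move_arm", "data": {"deltas": "0 -0.004 0 0 0 0.044 -0.5;0 -0.009 0 0 0 0.087 -0.5;0.001 -0.013 0 0 0 0.131 -0.5;0.0015 -0.017 0 0 0 0.175 -0.5;0.0024 -0.0216 0 0 0 0.218 -0.5;0.0034 -0.026 0 0 0 0.262 -0.5;0.0046 -0.0301 0 0 0 0.305 -0.5;0.006 -0.0342 0 0 0 0.349 -0.5;0.0076 -0.0383 0 0 0 0.393 -0.5;0.0094 -0.0423 0 0 0 0.436 -0.5;0.0113 -0.0462 0 0 0 0.48 -0.5;0.0134 -0.05 0 0 0 0.524 -0.5"}}

```text
clock: 5.13
tool_pos: [0.5184, -0.0645, 0.1708]
eef_rot: [0.002, 1.0, -0.028, -0.001]
ft_force: [-3.6, -6.5, 0.4]
opening: 0.022
```

```bash
python3 - <<'E'
from h import *
st(); p=np.array(get_obs()['tool_pos'])[:2]-[.6195,-.0655]; print(np.hypot(*p),np.degrees(np.arctan2(p[1],p[0])), np.degrees(np.arctan2(*rot().as_matrix()[1::-1,0])))
b=save('side','side2.png')[:,:,::-1]; cv2.imwrite('pics/s2.png',cv2.resize(b[170:280,270:400],None,fx=5,fy=5,interpolation=cv2.INTER_CUBIC))
E
```

```text
5.1333 [ 0.5184 -0.0645  0.1708] q [ 1.500e-03  9.996e-01 -2.840e-02 -8.000e-04] F [-3.6 -6.5  0.4] op 0.022 j [-0.58  0.53  0.82  1.97 -0.51  0.86 -1.12]
0.10106839886146443 179.4356847480345 -3.252159082657903
```

View pics/s2.png

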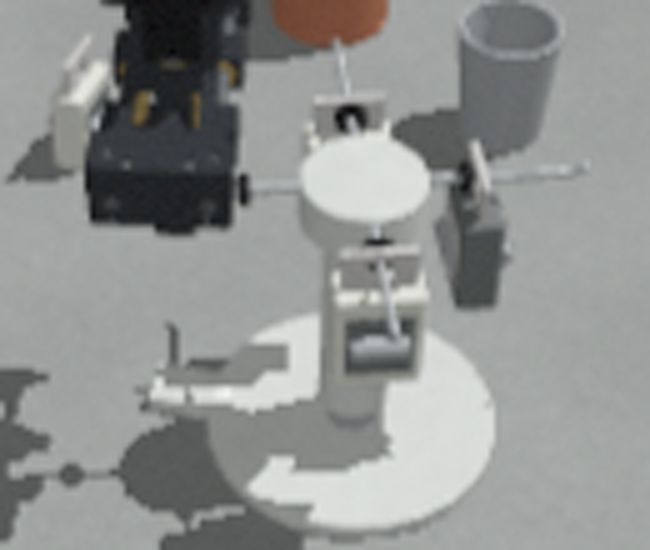

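```bash
python3 - <<'E'
from h import *
C=lambda u,v:(270+u/5-.4,170+v/5-.4)
a=lambda d:np.degrees(np.arctan2(d[1],d[0]))%360
c=ray('side',C(365,180),.195); print('hub',c)
T=[ray('side',C(*p),.192) for p in((337,42),(585,168),(395,335))]
for t in T: print(t,np.hypot(*(t-c)[:2]),a(t-c))
print('mid of opp',(T[0]+T[2])/2,'dir',a(T[0]-T[2]))
for p in((210,425),(495,425),(355,315),(355,530),(150,378),(150,405)): print(p,ray('side',C(*p),.012))
E
```

```text
hub [ 0.618346   -0.06585906  0.195     ]
[0.60909707 0.06041351 0.192     ] 0.1266108467470173 94.18919017408452
[ 0.73673249 -0.05258269  0.192     ] 0.11912860483521955 6.3986627390733215
[ 0.62688749 -0.17670879  0.192     ] 0.11117831896780063 274.40620582731503
mid of opp [ 0.61799228 -0.05814764  0.192     ] dir 94.29065582938388
(210, 425) [ 0.53541245 -0.07249637  0.012     ]
(495, 425) [ 0.70238146 -0.0730811   0.012     ]
(355, 315) [0.62482663 0.01814261 0.012     ]
(355, 530) [ 0.61639871 -0.14980313  0.012     ]
(150, 378) [ 0.49902985 -0.03496877  0.012     ]
(150, 405) [ 0.49980324 -0.05669759  0.012     ]
```

Emit:
{"op": "move_arm", "data": {"deltas": "0 -0.004 0 0 0 0.044 -0.5;0 -0.009 0 0 0 0.087 -0.5;0.001 -0.013 0 0 0 0.131 -0.5;0.0015 -0.017 0 0 0 0.175 -0.5;0.0024 -0.0216 0 0 0 0.218 -0.5;0.0032 -0.025 0 0 0 0.253 -0.5;0.0032 -0.025 0 0 0 0.253 -0.5;0.002 -0.018 0 0 0 0.253 -0.5;0.002 -0.018 -0.02 0 0 0.253 -0.5;0.002 -0.018 -0.05 0 0 0.253 -0.5;0.002 -0.018 -0.08 0 0 0.253 -0.5;0.002 -0.018 -0.08 0 0 0.253 -0.5"}}

```text
clock: 6.18
tool_pos: [0.5259, -0.0454, 0.2557]
eef_rot: [-0.001, 0.988, -0.152, 0.004]
ft_force: [1.7, -0.6, 0.1]
opening: 0.0218
```

```bash
python3 - <<'E'
from h import *
st(); go([.446,.187,.20],-15)
E
```

```text
6.1833 [ 0.5259 -0.0454  0.2557] q [-9.000e-04  9.883e-01 -1.524e-01  4.200e-03] F [ 1.7 -0.6  0.1] op 0.0218 j [-0.75  0.45  0.99  1.89 -0.44  1.03 -1.45]
delta [-0.1467 -0.1974  0.0551] rv [-0.0028 -0.0082 -0.0442]
```

Emit:
{"op": "move_arm", "data": {"deltas": "-0.147 -0.197 0.02 0 -0.008 -0.044 1;-0.147 -0.197 0.02 0 -0.008 -0.044 1;-0.147 -0.197 0.02 0 -0.008 -0.044 1;-0.147 -0.197 0.02 0 -0.008 -0.044 1;-0.147 -0.197 0.02 0 -0.008 -0.044 1;-0.147 -0.197 0.02 0 -0.008 -0.044 1;-0.147 -0.197 0.02 0 -0.008 -0.044 1;-0.147 -0.197 0.02 0 -0.008 -0.044 1;-0.147 -0.197 0.02 0 -0.008 -0.044 1;-0.147 -0.197 0.02 0 -0.008 -0.044 1"}}

```text
clock: 7.02
tool_pos: [0.4425, 0.1865, 0.231]
eef_rot: [-0.001, 0.991, -0.132, -0.004]
ft_force: [0.1, 0.2, 0.1]
opening: 0.0864
```

```bash
python3 - <<'E'
from h import *
st()
a=save('top','top3.png')[:,:,::-1]; b=save('side','side3.png')[:,:,::-1]
print(proj('top',[get_obs()['tool_pos']]),proj('side',[get_obs()['tool_pos']]))
f=lambda im,x,y,w,h,s:cv2.resize(im[y:y+h,x:x+w],None,fx=s,fy=s,interpolation=cv2.INTER_CUBIC)
A=f(a,300,130,100,110,5); B=f(b,260,160,60,110,5); cv2.imwrite('pics/c3.png',np.hstack([A,B]))
E
```

```text
7.0167 [0.4425 0.1865 0.231 ] q [-7.000e-04  9.913e-01 -1.315e-01 -3.600e-03] F [0.1 0.2 0.1] op 0.0864 j [-1.28  0.39  1.    2.02 -0.41  0.95 -1.9 ]
[[232.42710296 249.38966644]] [[281.78285891 143.51757009]]
```

View pics/c3.png

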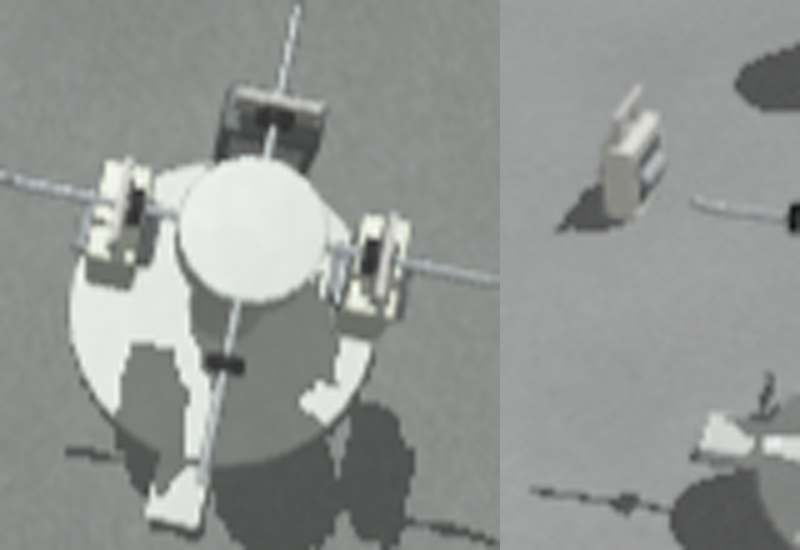

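```bash
python3 - <<'E'
from h import *
C=lambda u,v:(300+u/5-.4,130+v/5-.4)
a=lambda d:np.degrees(np.arctan2(d[1],d[0]))%360
c=ray('top',C(253,228),.195); T=ray('top',C(203,482),.193);O=ray('top',C(297,8),.193)
L=ray('top',C(0,176),.19);Rr=ray('top',C(498,280),.19)
print('hub',c,'tip',T,np.hypot(*(T-c)[:2]),a(T-c),'opp',O,a(T-O),'mid',(T+O)/2,'cross',a(L-Rr)+90)
for p in((221,373),(223,357)): q=ray('top',C(*p),.19); print('collar',np.hypot(*(q-c)[:2]))
n1,n2=[ray('top',C(*p),.012) for p in((145,518),(200,530))]; print('nose',n1,n2,a(n1-n2)+90,np.hypot(*(n1-n2)[:2]), a((n1+n2)/2-c))
D=[ray('top',C(*p),.012) for p in((70,310),(375,330),(235,467))];print(D)
# exact circle: disc r=.085 through left/right points
S=lambda u,v:(260+(u-500)/5-.4,160+v/5-.4)
for p in((703,412),(695,455)): print('nose side',ray('side',S(*p),.012))
t=ray('side',S(697,203),.195); print('tip side',t,a(t-c))
e=[(603,185),(640,112),(610,145),(645,85),(657,115)]
for p,z in zip([(606,152),(658,115),(618,140),(643,88)],(.062,.062,.068,.085)): print('pk',ray('side',S(*p),z))
E
```

```text
hub [ 0.61941296 -0.06559504  0.195     ] tip [ 0.50189295 -0.04391089  0.193     ] 0.11950378503259826 169.54568196395783 opp [ 0.72691662 -0.08591478  0.193     ] 169.42660828073306 mid [ 0.61440479 -0.06491283  0.193     ] cross 169.18255638263483
collar 0.0684568538831036
collar 0.06100843884275972
nose [ 0.50448303 -0.02463364  0.012     ] [ 0.4986382  -0.05427793  0.012     ] 168.84630472109802 0.030215005265127513 167.49443274687397
[array([0.61775315, 0.01816965, 0.012     ]), array([ 0.61035327, -0.14912574,  0.012     ]), array([ 0.53311484, -0.07285757,  0.012     ])]
nose side [ 0.50037531 -0.02177941  0.012     ]
nose side [ 0.49685117 -0.0566879   0.012     ]
tip side [ 0.50299619 -0.04368221  0.195     ] 169.34009053350928
pk [0.43050168 0.1690855  0.062     ]
pk [0.46299614 0.21007108 0.062     ]
pk [0.43846648 0.17442676 0.068     ]
pk [0.45384918 0.20993296 0.085     ]
```

```bash
python3 - <<'E'
from h import *
go([.6195-.1*np.cos(np.radians(10)),-.0655+.1*np.sin(np.radians(10)),.240],-10)
E
```

```text
delta [ 0.137   0.206  -0.0102] rv [-0.0008  0.0074 -0.0897]
```

Emit:
{"op": "move_arm", "data": {"deltas": "0.137 0.206 -0.01 0 0.007 -0.09 -0.5;0.137 0.206 -0.01 0 0.007 -0.09 -0.5;0.137 0.206 -0.01 0 0.007 -0.09 -0.5;0.137 0.206 -0.01 0 0.007 -0.09 -0.5;0.137 0.206 -0.01 0 0.007 -0.09 -0.5;0.137 0.206 -0.01 0 0.007 -0.09 -0.5;0.137 0.206 -0.01 0 0.007 -0.09 -0.5;0.137 0.206 -0.01 0 0.007 -0.09 -0.5;0.137 0.206 -0.01 0 0.007 -0.09 -0.5;0.137 0.206 -0.01 0 0.007 -0.09 -0.5;0.137 0.206 -0.01 0 0.007 -0.09 -0.5"}}

```text
clock: 8.03
tool_pos: [0.5208, -0.0446, 0.2394]
eef_rot: [-0.001, 0.996, -0.084, -0.001]
ft_force: [1.2, 0.4, 0.1]
opening: 0.0221
```

```bash
python3 - <<'E'
from h import *
st();go([.6195-.1*np.cos(np.radians(10)),-.0655+.1*np.sin(np.radians(10)),.170],-10)
E
```

```text
8.0333 [ 0.5208 -0.0446  0.2394] q [-7.000e-04  9.964e-01 -8.420e-02 -7.000e-04] F [1.2 0.4 0.1] op 0.0221 j [-0.72  0.45  0.94  1.91 -0.44  1.   -1.32]
delta [0.0009 0.0035 0.0694] rv [-0.0012  0.0016  0.006 ]
```

Emit:
{"op": "move_arm", "data": {"deltas": "0.001 0.0035 0.02 0 0 0.006 -0.5;0.001 0.0035 0.04 0 0 0.006 -0.5;0.001 0.0035 0.06 0 0 0.006 -0.5;0.001 0.0035 0.07 0 0 0.006 -0.5;0.001 0.0035 0.07 0 0 0.006 -0.5;0.001 0 0.07 0 0 0.04 -0.5;0.001 -0.004 0.07 0 0 0.08 -0.5;0.0015 -0.008 0.07 0 0 0.121 -0.5;0.0015 -0.008 0.07 0 0 0.121 -0.5;0.0015 -0.008 0.07 0 0 0.121 -0.5"}}

```text
clock: 8.87
tool_pos: [0.5243, -0.0382, 0.1704]
eef_rot: [-0.0, 0.99, -0.144, 0.0]
ft_force: [0.1, -0.8, 0.3]
opening: 0.0221
```

```bash
python3 - <<'E'
from h import *
st(); p=np.array(get_obs()['tool_pos'])[:2]-[.6195,-.0655]; print(np.hypot(*p),np.degrees(np.arctan2(p[1],p[0])), np.degrees(np.arctan2(*rot().as_matrix()[1::-1,0])))
go([.446,.187,.2],-15)
E
```

```text
8.8667 [ 0.5243 -0.0382  0.1704] q [-4.000e-04  9.895e-01 -1.445e-01  1.000e-04] F [ 0.1 -0.8  0.3] op 0.0221 j [-0.67  0.57  0.88  1.96 -0.57  0.88 -1.35]
0.09904467582360328 163.991617482181 -16.614964304842562
delta [-0.1394 -0.1934 -0.0295] rv [-0.0009 -0.0001 -0.0282]
```

Emit:
{"op": "move_arm", "data": {"deltas": "0 -0.001 0 0 0 0.01 -0.5;0 -0.002 0 0 0 0.015 -0.5;0 -0.002 0 0 0 0.015 -0.5;0 -0.002 0 0 0 0.015 -0.5"}}

```text
clock: 9.2
tool_pos: [0.5245, -0.0377, 0.1699]
eef_rot: [0.0, 0.988, -0.153, -0.0]
ft_force: [-0.1, -4.8, 2.8]
opening: 0.0222
```

Emit:
{"op": "move_arm", "data": {"deltas": "0 -0.001 0 0 0 0.008 -0.5;0 -0.002 0 0 0 0.01 -0.5;0 -0.002 0 0 0 0.01 -0.5"}}

```text
clock: 9.45
tool_pos: [0.525, -0.0359, 0.1698]
eef_rot: [0.0, 0.987, -0.158, -0.0]
ft_force: [-1.2, -5.7, 2.5]
opening: 0.0218
```

Emit:
{"op": "move_arm", "data": {"deltas": "0 0.004 0 0 0 0 -0.5;0 0.008 0 0 0 0 -0.5;0 0.008 -0.02 0 0 0 -0.5;0 0.008 -0.05 0 0 0 -0.5;0 0.008 -0.08 0 0 0 -0.5;0 0.008 -0.08 0 0 0 -0.5"}}

```text
clock: 9.95
tool_pos: [0.5251, -0.043, 0.254]
eef_rot: [-0.001, 0.987, -0.158, 0.003]
ft_force: [1.1, 0.2, 0.4]
opening: 0.0218
```

```bash
python3 - <<'E'
from h import *
st(); go([.446,.187,.16],-15)
E
```

```text
9.95 [ 0.5251 -0.043   0.254 ] q [-0.0015  0.9874 -0.1581  0.0029] F [1.1 0.2 0.4] op 0.0218 j [-0.76  0.46  1.01  1.89 -0.45  1.03 -1.45]
delta [-0.1475 -0.1934  0.094 ] rv [-0.0037 -0.0054 -0.0556]
```

Emit:
{"op": "move_arm", "data": {"deltas": "-0.146 -0.195 0.06 0 -0.005 -0.056 1;-0.146 -0.195 0.06 0 -0.005 -0.056 1;-0.146 -0.195 0.06 0 -0.005 -0.056 1;-0.146 -0.195 0.06 0 -0.005 -0.056 1;-0.146 -0.195 0.06 0 -0.005 -0.056 1;-0.146 -0.195 0.06 0 -0.005 -0.056 1;-0.146 -0.195 0.06 0 -0.005 -0.056 1;-0.146 -0.195 0.06 0 -0.005 -0.056 1;-0.146 -0.195 0.06 0 -0.005 -0.056 1;-0.146 -0.195 0.06 0 -0.005 -0.056 1;-0.146 -0.195 0.06 0 -0.005 -0.056 1"}}

```text
clock: 10.87
tool_pos: [0.4453, 0.1869, 0.1902]
eef_rot: [-0.001, 0.991, -0.132, -0.003]
ft_force: [0.1, 0.4, 0.2]
opening: 0.088
```

```bash
python3 - <<'E'
from h import *
st(); go([.4475,.189,.033],-14)
a=cv2.imread('pics/top3.png');
b=save('side','side4.png')[:,:,::-1]
f=lambda im,x,y,w,h,s:cv2.resize(im[y:y+h,x:x+w],None,fx=s,fy=s,interpolation=cv2.INTER_CUBIC)
A=f(b,250,140,80,80,7); 
# model overlay of pack
def ov(im,cx,cy,yaw,col):
    y=np.radians(yaw); Rz=np.array([[np.cos(y),-np.sin(y)],[np.sin(y),np.cos(y)]])
    def P(q): q=np.array(q,float); w=np.c_[q[:,:2]@Rz.T+[cx,cy],q[:,2]]; return ((proj('side',w)-[250,140]+.5)*7).astype(np.int32)
    for x in(-.012,.012): cv2.polylines(im,[P([[x,-.024,0],[x,.024,0],[x,.024,.062],[x,-.024,.062]])],True,col)
    cv2.polylines(im,[P([[0,-.02,.062],[0,-.02,.085],[0,.02,.085],[0,.02,.062]])],True,col)
B=A.copy(); ov(B,.4475,.189,-14,(0,0,255)); cv2.imwrite('pics/c4.png',cv2.resize(np.hstack([A,B]),None,fx=.71,fy=.71))
E
```

```text
10.8667 [0.4453 0.1869 0.1902] q [-9.000e-04  9.913e-01 -1.317e-01 -2.600e-03] F [0.1 0.4 0.2] op 0.088 j [-1.23  0.47  0.95  2.05 -0.51  0.88 -1.82]
delta [ 0.0025 -0.0024  0.1572] rv [-0.0012  0.0055 -0.0198]
```

View pics/c4.png

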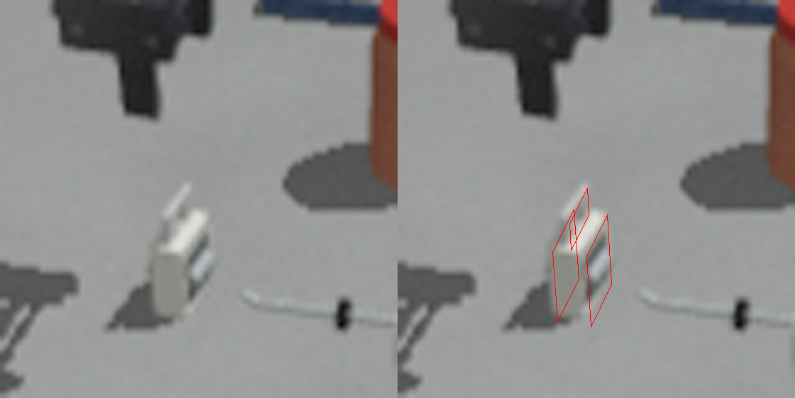

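```bash
python3 - <<'E'
from h import *
from scipy.optimize import least_squares
o=np.array([(187,185),(165,213),(155,243),(184,252),(155,313),(182,316),(209,211)])/4.97+[250-.45,140-.45]
m=np.array([(0,.02,.085),(0,-.02,.085),(-.012,-.024,.062),(.012,-.024,.062),(-.012,-.024,0),(.012,-.024,0),(.012,.024,.062)])
def f(p):
    y=p[2]; Rz=R.from_euler('z',y).as_matrix(); return (proj('side',m@Rz.T+[p[0],p[1],0])-o).ravel()
s=least_squares(f,[.447,.189,-.25]); print(s.x,np.degrees(s.x[2]),s.fun.reshape(-1,2).round(1))
a=cv2.imread('pics/top0.png'); M=cv2.resize(a[235:270,230:265],None,fx=14,fy=14,interpolation=cv2.INTER_CUBIC)
def ov(p):
    B=M.copy(); Rz=R.from_euler('z',p[2]).as_matrix()
    P=lambda q:((proj('top',np.array(q)@Rz.T+[p[0],p[1],0])-[230,235]+.5)*14).astype(np.int32)
    cv2.polylines(B,[P([(x,y,.062) for x,y in((-.012,-.024),(.012,-.024),(.012,.024),(-.012,.024))])],True,(0,0,255))
    cv2.polylines(B,[P([(x,y,.085) for x,y in((-.002,-.02),(.002,-.02),(.002,.02),(-.002,.02))])],True,(255,0,0)); return B
cv2.imwrite('pics/c5.png',cv2.resize(np.hstack([M,ov(s.x)]),None,fx=.8,fy=.8))
E
```

```text
[ 0.44488422  0.19667604 -0.32811893] -18.799829878210204 [[ 0.4 -0.6]
 [ 0.2  0.5]
 [-1.1 -0.1]
 [-0.4 -0.4]
 [-0.  -0. ]
 [ 1.   0.8]
 [-0.  -0.4]]
```

View pics/c5.png

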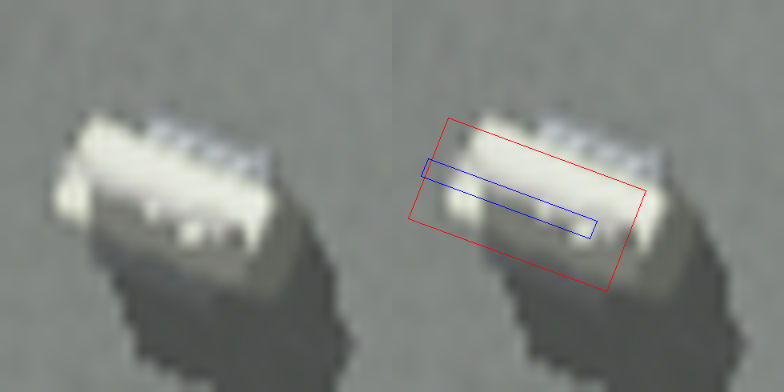

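```bash
python3 - <<'E'
from h import *
go([.4455,.191,.033],-20)
E
```

```text
delta [ 1.000e-04 -3.700e-03  1.571e-01] rv [-0.0008  0.0055  0.0851]
```

Emit:
{"op": "move_arm", "data": {"deltas": "0 -0.004 0.03 0 0.0055 0.085 1;0 -0.004 0.06 0 0.0055 0.085 1;0 -0.004 0.09 0 0.0055 0.085 1;0 -0.004 0.115 0 0.0055 0.085 1;0 -0.004 0.135 0 0.0055 0.085 1;0 -0.004 0.15 0 0.0055 0.085 1;0 -0.004 0.157 0 0.0055 0.085 1;0 -0.004 0.157 0 0.0055 0.085 1;0 -0.004 0.157 0 0.0055 0.085 1"}}

```text
clock: 11.67
tool_pos: [0.4453, 0.1921, 0.0333]
eef_rot: [-0.0, 0.985, -0.173, 0.0]
ft_force: [-0.6, 0.7, -0.2]
opening: 0.0882
```

```bash
python3 - <<'E'
from h import *
st(); go([.4455,.191,.033],-20)
E
```

```text
11.6667 [0.4453 0.1921 0.0333] q [-3.000e-04  9.850e-01 -1.728e-01  0.000e+00] F [-0.6  0.7 -0.2] op 0.0882 j [-1.01  0.73  0.66  2.11 -0.83  0.58 -1.66]
delta [0.0005 0.001  0.0003] rv [-0.0006  0.      0.0017]
```

Emit:
{"op": "move_arm", "data": {"deltas": "0 0 0 0 0 0 0;0 0 0 0 0 0 -0.2;0 0 0 0 0 0 -0.5;0 0 0 0 0 0 -1;0 0 0 0 0 0 -1;0 0 0 0 0 0 -1;0 0 0 0 0 0 -1;0 0 0 0 0 0 -1"}}

```text
clock: 12.33
tool_pos: [0.4448, 0.1926, 0.033]
eef_rot: [-0.0, 0.985, -0.172, -0.0]
ft_force: [-0.9, 0.2, 3.1]
opening: 0.0473
```

Emit:
{"op": "move_arm", "data": {"deltas": "0 0 -0.005 0 0 0 -1;0 0 -0.02 0 0 0 -1;0 0 -0.04 0 0 0 -1;0 0 -0.06 0 0 0 -1;0 0 -0.08 0 0 0 -1;0 0 -0.1 0 0 0 -1;0 0 -0.12 0 0 0 -1;0 0 -0.12 0 0 0 -1;0 0 -0.12 0 0 0 -1"}}

```text
clock: 13.08
tool_pos: [0.445, 0.193, 0.1534]
eef_rot: [-0.001, 0.985, -0.172, 0.0]
ft_force: [0.4, 0.4, -0.9]
opening: 0.0481
```

```bash
python3 - <<'E'
from h import *
st(); th=np.radians(168); go([.6195+.165*np.cos(th),-.0655+.165*np.sin(th),.1535],-12)
b=save('side','side5.png')[:,:,::-1]
f=lambda im,x,y,w,h,s:cv2.resize(im[y:y+h,x:x+w],None,fx=s,fy=s,interpolation=cv2.INTER_CUBIC)
cv2.imwrite('pics/c6.png',f(b,250,120,100,100,5))
E
```

```text
13.0833 [0.445  0.193  0.1534] q [-1.000e-03  9.851e-01 -1.721e-01  3.000e-04] F [ 0.4  0.4 -0.9] op 0.0481 j [-1.2   0.54  0.91  2.08 -0.6   0.81 -1.84]
delta [ 0.0883  0.2065 -0.0005] rv [-0.002  -0.0003 -0.1364]
```

View pics/c6.png

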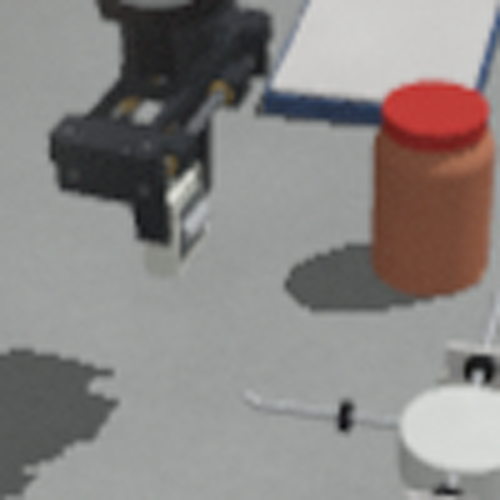

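```bash
python3 - <<'E'
from h import *
go([.4586,-.0295,.1535],-12.5)
E
```

```text
delta [ 0.0887  0.2043 -0.0011] rv [-0.0006  0.0009 -0.1276]
```

Emit:
{"op": "move_arm", "data": {"deltas": "0.004 0.01 0 0 0 -0.01 -1;0.014 0.033 0 0 0 -0.02 -1;0.026 0.06 0 0 0 -0.04 -1;0.039 0.09 0 0 0 -0.056 -1;0.052 0.12 0 0 0 -0.075 -1;0.065 0.15 0 0 0 -0.094 -1;0.078 0.18 -0.001 0 0 -0.11 -1;0.086 0.198 -0.001 0 0 -0.125 -1;0.0887 0.2043 -0.001 0 0 -0.1276 -1;0.0887 0.2043 -0.001 0 0 -0.1276 -1;0.0887 0.2043 -0.001 0 0 -0.1276 -1"}}

```text
clock: 14.05
tool_pos: [0.4584, -0.029, 0.153]
eef_rot: [-0.0, 0.994, -0.109, -0.001]
ft_force: [-0.3, 0.5, -2.2]
opening: 0.0474
```

```bash
python3 - <<'E'
from h import *
st(); go([.4586,-.0295,.1525],-12.5)
b=save('side','side6.png')[:,:,::-1]; a=save('top','top6.png')[:,:,::-1]
f=lambda im,x,y,w,h,s:cv2.resize(im[y:y+h,x:x+w],None,fx=s,fy=s,interpolation=cv2.INTER_CUBIC)
cv2.imwrite('pics/c7.png',np.hstack([f(b,265,165,80,80,5),f(a,300,160,80,80,5)]))
E
```

```text
14.05 [ 0.4584 -0.029   0.153 ] q [-3.000e-04  9.940e-01 -1.092e-01 -1.100e-03] F [-0.3  0.5 -2.2] op 0.0474 j [-0.73  0.48  0.88  2.13 -0.54  0.77 -1.3 ]
delta [0.0004 0.0005 0.0005] rv [-0.0004  0.0022 -0.0007]
```

View pics/c7.png

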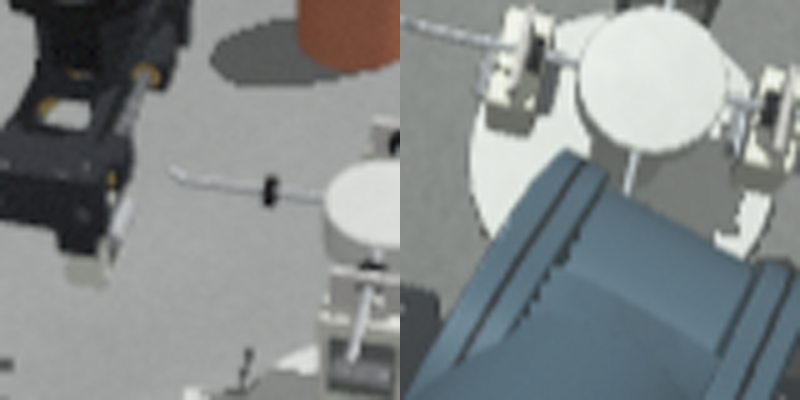

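```bash
python3 - <<'E'
from h import *
S=lambda u,v:(265+u/5-.4,165+v/5-.4)
a=lambda d:np.degrees(np.arctan2(d[1],d[0]))%360
t=ray('side',S(173,170),.194);k=ray('side',S(270,190),.19);e=ray('side',S(325,195),.19);c=ray('side',S(400,200),.195)
print(t,k,e,a(t-e),a(t-k),np.hypot(*(k-np.array([.6195,-.0655,0]))[:2]))
for th in(166,167,168,169,170):
    r=np.radians(th); print(th,(proj('side',[[.6195+.118*np.cos(r),-.0655+.118*np.sin(r),.194]])[0]-[264.6,164.6])*5)
E
```

```text
[ 0.50321185 -0.03576356  0.194     ] [ 0.55533317 -0.04770202  0.19      ] [ 0.58463782 -0.05183824  0.19      ] 168.83256610322877 167.0988625897004 0.06658941371387533
166 [176.26049376 171.41065247]
167 [175.2322855  173.79060979]
168 [174.26575964 176.18771093]
169 [173.36148807 178.60134444]
170 [172.52003012 181.03088816]
```

Emit:
{"op": "move_arm", "data": {"deltas": "0.005 0 0 0 0 0 -1;0.01 0 0 0 0 0 -1;0.015 0 0 0 0 0 -1;0.02 0 0 0 0 0 -1;0.025 0 0 0 0 0 -1;0.03 0 0 0 0 0 -1;0.034 0 0 0 0 0 -1;0.037 0 0 0 0 0 -1;0.037 0 0 0 0 0 -1"}}

```text
clock: 14.9
tool_pos: [0.4957, -0.038, 0.1538]
eef_rot: [-0.0, 0.994, -0.109, 0.0]
ft_force: [-0.2, 1.1, -1.2]
opening: 0.0479
```

```bash
python3 - <<'E'
from h import *
st(); p=np.array(get_obs()['tool_pos'])[:2]; u=np.array([np.cos(np.radians(167.5)),np.sin(np.radians(167.5))]); d=p-[.6195,-.0655]; print('along',d@u,'lat vs hookline',(p-[.5225,-.0437])@[-u[1],u[0]])
b=save('side','side7.png')[:,:,::-1]
f=lambda im,x,y,w,h,s:cv2.resize(im[y:y+h,x:x+w],None,fx=s,fy=s,interpolation=cv2.INTER_CUBIC)
cv2.imwrite('pics/c8.png',f(b,275,170,60,50,10))
E
```

```text
14.9 [ 0.4957 -0.038   0.1538] q [-1.000e-04  9.940e-01 -1.092e-01  1.000e-04] F [-0.2  1.1 -1.2] op 0.0479 j [-0.67  0.54  0.85  2.04 -0.56  0.81 -1.27]
along 0.12681999505427313 lat vs hookline 0.0002737494434154764
```

Emit:
{"op": "move_arm", "data": {"deltas": "0.002 0 0 0 0 0 -1;0.004 0 0 0 0 0 -1;0.006 0 0 0 0 0 -1;0.006 0 0 0 0 0 -1"}}

```text
clock: 15.28
tool_pos: [0.5013, -0.0391, 0.1538]
eef_rot: [-0.0, 0.994, -0.109, 0.0]
ft_force: [0.7, 0.5, -0.8]
opening: 0.0478
```

Emit:
{"op": "move_arm", "data": {"deltas": "0.002 0 0 0 0 0 -1;0.004 0 0 0 0 0 -1;0.005 0 0 0 0 0 -1;0.005 0 0 0 0 0 -1"}}

```text
clock: 15.62
tool_pos: [0.506, -0.0402, 0.1537]
eef_rot: [-0.0, 0.994, -0.109, -0.0]
ft_force: [-0.0, 0.7, -1.6]
opening: 0.0479
```

Emit:
{"op": "move_arm", "data": {"deltas": "0.002 0 0 0 0 0 -1;0.004 0 0 0 0 0 -1;0.005 0 0 0 0 0 -1;0.005 0 0 0 0 0 -1"}}

```text
clock: 15.95
tool_pos: [0.511, -0.0413, 0.1537]
eef_rot: [-0.0, 0.994, -0.109, -0.0]
ft_force: [-0.3, 0.2, -1.4]
opening: 0.0478
```

Emit:
{"op": "move_arm", "data": {"deltas": "0.002 0 0 0 0 0 -1;0.004 0 0 0 0 0 -1;0.005 0 0 0 0 0 -1;0.005 0 0 0 0 0 -1"}}

```text
clock: 16.28
tool_pos: [0.5158, -0.0424, 0.1537]
eef_rot: [-0.0, 0.994, -0.109, -0.0]
ft_force: [0.9, -0.5, -1.5]
opening: 0.0476
```

```bash
python3 - <<'E'
from h import *
st(); b=save('side','side8.png')[:,:,::-1]
f=lambda im,x,y,w,h,s:cv2.resize(im[y:y+h,x:x+w],None,fx=s,fy=s,interpolation=cv2.INTER_CUBIC)
cv2.imwrite('pics/c9.png',f(b,280,170,75,60,10))
E
```

```text
16.2833 [ 0.5158 -0.0424  0.1537] q [-2.000e-04  9.940e-01 -1.091e-01 -1.000e-04] F [ 0.9 -0.5 -1.5] op 0.0476 j [-0.64  0.57  0.84  1.99 -0.57  0.83 -1.27]
```

View pics/c9.png

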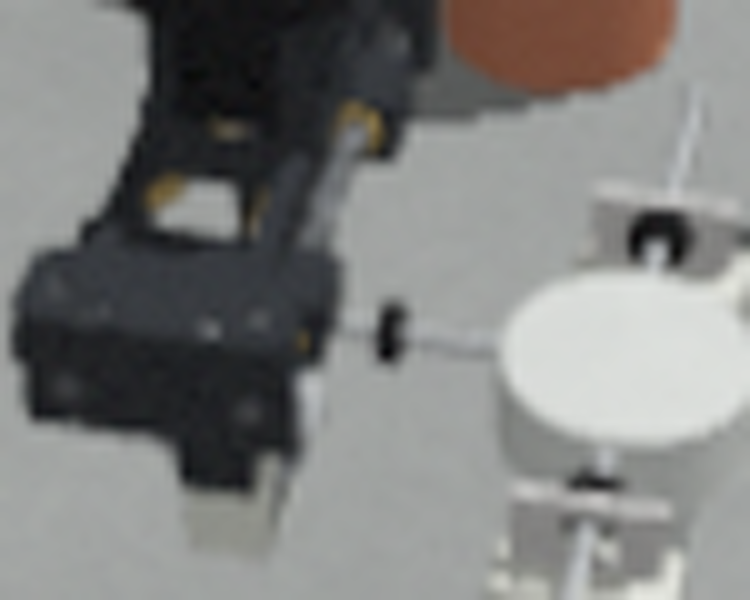

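Emit:
{"op": "move_arm", "data": {"deltas": "0.003 0 0 0 0 0 -1;0.006 0 0 0 0 0 -1;0.009 0 0 0 0 0 -1;0.012 0 0 0 0 0 -1;0.014 0 0 0 0 0 -1;0.015 0 0 0 0 0 -1;0.015 0 0 0 0 0 -1"}}

```text
clock: 16.92
tool_pos: [0.5304, -0.0457, 0.1537]
eef_rot: [-0.0, 0.994, -0.109, -0.0]
ft_force: [0.9, -1.2, -0.7]
opening: 0.0477
```

Emit:
{"op": "move_arm", "data": {"deltas": "0.002 0 0.001 0 0 0 -1;0.004 0 0.002 0 0 0 -1;0.006 0 0.003 0 0 0 -1;0.008 0 0.004 0 0 0 -1;0.008 0 0.005 0 0 0 -1;0.008 0 0.005 0 0 0 -1"}}

```text
clock: 17.42
tool_pos: [0.5379, -0.0473, 0.1484]
eef_rot: [-0.0, 0.994, -0.109, -0.0]
ft_force: [-0.3, -0.1, -1.1]
opening: 0.0478
```

Emit:
{"op": "move_arm", "data": {"deltas": "0 0 0.001 0 0 0 -1;0 0 0.002 0 0 0 -1;0 0 0.002 0 0 0 -1"}}

```text
clock: 17.67
tool_pos: [0.5378, -0.0473, 0.1465]
eef_rot: [-0.0, 0.994, -0.109, -0.0]
ft_force: [-0.2, -0.2, -0.7]
opening: 0.0475
```

Emit:
{"op": "move_arm", "data": {"deltas": "0 0 0.001 0 0 0 -1;0 0 0.001 0 0 0 -1;0 0 0.001 0 0 0 -1"}}

```text
clock: 17.92
tool_pos: [0.5381, -0.0473, 0.146]
eef_rot: [-0.0, 0.994, -0.109, -0.0]
ft_force: [-1.9, 1.3, 4.7]
opening: 0.0475
```

Emit:
{"op": "move_arm", "data": {"deltas": "0 0 -0.001 0 0 0 -1;0.001 0 -0.0015 0 0 0 -1;0.003 0 -0.0015 0 0 0 -1;0.005 0 -0.0015 0 0 0 -1;0.006 0 -0.0015 0 0 0 -1;0.006 0 -0.0015 0 0 0 -1"}}

```text
clock: 18.42
tool_pos: [0.5441, -0.0487, 0.1471]
eef_rot: [-0.0, 0.994, -0.109, -0.0]
ft_force: [0.9, 0.6, -1.3]
opening: 0.0478
```

Emit:
{"op": "move_arm", "data": {"deltas": "0.001 0 0 0 0 0 -1;0.002 0 0 0 0 0 -1;0.002 0 0 0 0 0 -1"}}

```text
clock: 18.67
tool_pos: [0.546, -0.0491, 0.1472]
eef_rot: [-0.0, 0.994, -0.109, -0.0]
ft_force: [-1.0, 0.5, -2.0]
opening: 0.0476
```

Emit:
{"op": "move_arm", "data": {"deltas": "0.0005 0 0 0 0 0 -1;0.001 0 0 0 0 0 -1;0.001 0 0 0 0 0 -1"}}

```text
clock: 18.92
tool_pos: [0.5468, -0.0493, 0.1472]
eef_rot: [-0.0, 0.994, -0.109, -0.0]
ft_force: [-0.3, 0.2, -1.9]
opening: 0.0475
```

Emit:
{"op": "move_arm", "data": {"deltas": "0.0005 0 0 0 0 0 -1;0.001 0 0 0 0 0 -1;0.001 0 0 0 0 0 -1"}}

```text
clock: 19.17
tool_pos: [0.5478, -0.0495, 0.1472]
eef_rot: [-0.0, 0.994, -0.109, -0.0]
ft_force: [0.5, 0.8, -2.1]
opening: 0.0476
```

Emit:
{"op": "move_arm", "data": {"deltas": "0.0005 0 0 0 0 0 -1;0.001 0 0 0 0 0 -1;0.001 0 0 0 0 0 -1"}}

```text
clock: 19.42
tool_pos: [0.5488, -0.0497, 0.1472]
eef_rot: [-0.0, 0.994, -0.109, -0.0]
ft_force: [0.2, -0.6, -1.0]
opening: 0.0477
```

Emit:
{"op": "move_arm", "data": {"deltas": "0.0005 0 0 0 0 0 -1;0.001 0 0 0 0 0 -1;0.001 0 0 0 0 0 -1"}}

```text
clock: 19.67
tool_pos: [0.5498, -0.0499, 0.1472]
eef_rot: [-0.0, 0.994, -0.109, -0.0]
ft_force: [-0.6, -0.1, -0.7]
opening: 0.048
```

Emit:
{"op": "move_arm", "data": {"deltas": "0.0005 0 0 0 0 0 -1;0.001 0 0 0 0 0 -1;0.001 0 0 0 0 0 -1"}}

```text
clock: 19.92
tool_pos: [0.5508, -0.0501, 0.1472]
eef_rot: [-0.0, 0.994, -0.109, -0.0]
ft_force: [1.2, -0.0, -1.3]
opening: 0.048
```

Emit:
{"op": "move_arm", "data": {"deltas": "0.0005 0 0 0 0 0 -1;0.001 0 0 0 0 0 -1;0.001 0 0 0 0 0 -1"}}

```text
clock: 20.17
tool_pos: [0.5512, -0.0502, 0.147]
eef_rot: [-0.0, 0.994, -0.109, -0.001]
ft_force: [-1.0, 0.3, 0.1]
opening: 0.0475
```

Emit:
{"op": "move_arm", "data": {"deltas": "0.0005 0 0 0 0 0 -1;0.0007 0 0 0 0 0 -1;0.0007 0 0 0 0 0 -1"}}

```text
clock: 20.42
tool_pos: [0.5514, -0.0503, 0.1469]
eef_rot: [-0.0, 0.994, -0.109, -0.001]
ft_force: [-5.3, 1.5, 0.3]
opening: 0.0476
```

Emit:
{"op": "move_arm", "data": {"deltas": "-0.0004 0 0 0 0 0 -1;-0.0008 0 0.0003 0 0 0 -1;-0.0008 0 0.0006 0 0 0 -1;-0.0008 0 0.0008 0 0 0 -1;-0.0008 0 0.0008 0 0 0 -1"}}

```text
clock: 20.83
tool_pos: [0.5514, -0.0503, 0.1464]
eef_rot: [-0.0, 0.994, -0.109, -0.0]
ft_force: [-3.9, 1.1, 0.9]
opening: 0.0476
```

Emit:
{"op": "move_arm", "data": {"deltas": "-0.0003 0 0.0002 0 0 0 -1;-0.0005 0 0.0003 0 0 0 -1;-0.0005 0 0.0003 0 0 0 -1"}}

```text
clock: 21.08
tool_pos: [0.5514, -0.0503, 0.1463]
eef_rot: [-0.0, 0.994, -0.109, 0.0]
ft_force: [-3.3, 0.9, 2.5]
opening: 0.0479
```

Emit:
{"op": "move_arm", "data": {"deltas": "0 0 0 0 0 0 0.12;0 0 0 0 0 0 0.15;0 0 0 0 0 0 0.2;0 0 0 0 0 0 0.3;0 0 0 0 0 0 0.45;0 0 0 0 0 0 0.6;0 0 0 0 0 0 0.6;0 0 0 0 0 0 0.6"}}

```text
clock: 21.75
tool_pos: [0.5511, -0.0502, 0.1461]
eef_rot: [-0.0, 0.994, -0.109, -0.0]
ft_force: [-0.2, 0.6, 0.1]
opening: 0.0706
```

```bash
python3 - <<'E'
from h import *
st(); b=save('side','side9.png')
print([(np.round(d['point'],3).tolist(),round(d['conf'],2)) for d in spot_in('side','pack')[:3]])
E
```

```text
21.75 [ 0.5511 -0.0502  0.1461] q [-2.000e-04  9.940e-01 -1.091e-01 -1.000e-04] F [-0.2  0.6  0.1] op 0.0706 j [-0.58  0.63  0.81  1.91 -0.6   0.86 -1.25]
[([0.552, -0.075, 0.131], 0.6)]
```

Emit:
{"op": "move_arm", "data": {"deltas": "0 0 -0.006 0 0 0 0.6;0 0 -0.016 0 0 0 0.6;0 0 -0.03 0 0 0 0.6;0 0 -0.05 0 0 0 0.6;0 0 -0.07 0 0 0 0.6;0 0 -0.09 0 0 0 0.6;0 0 -0.11 0 0 0 0.6;0 0 -0.13 0 0 0 0.6;0 0 -0.13 0 0 0 0.6"}}

```text
clock: 22.6
tool_pos: [0.5531, -0.0512, 0.2805]
eef_rot: [-0.001, 0.994, -0.109, 0.003]
ft_force: [1.1, -0.4, 0.4]
opening: 0.0707
```

Emit:
{"op": "move_arm", "data": {"deltas": "-0.03 -0.03 0 0 0 0 0.6;-0.06 -0.06 0 0 0 0 0.6;-0.08 -0.09 0 0 0 0 0.6;-0.08 -0.12 0 0 0 0 0.6;-0.08 -0.16 0 0 0 0 0.6;-0.08 -0.2 0 0 0 0 0.6;-0.08 -0.24 0 0 0 0 0.6;-0.08 -0.26 0 0 0 0 0.6;-0.08 -0.26 0 0 0 0 0.6;-0.08 -0.26 0 0 0 0 0.6"}}

```text
clock: 23.43
tool_pos: [0.5292, 0.2215, 0.276]
eef_rot: [0.0, 0.994, -0.108, -0.0]
ft_force: [-0.1, -0.7, 0.4]
opening: 0.0709
```

```bash
python3 - <<'E'
from h import *
st()
for n in('top','side'):
    save(n,n+'10.png')
    for o in('pack','pack_hole','hook_tip','hub_top'):
        print(n,o,[(np.round(d['point'],3).tolist(),round(d['conf'],2)) for d in spot_in(n,o)[:2]])
a=cv2.imread('pics/top10.png')
# dark/bright ascii check of hook and collar region in top view
g=cv2.cvtColor(a,cv2.COLOR_BGR2GRAY)
u=lambda th,r,z:proj('top',[[.6195+r*np.cos(np.radians(th)),-.0655+r*np.sin(np.radians(th)),z]])[0]
for r in np.arange(.04,.124,.006):
    print(round(r,3),[int(g[int(round(v)),int(round(x))]) for x,v in(u(th,r,.19) for th in np.arange(160,177,1.5))])
E
cp pics/top10.png pics/side10.png /tmp/
```

```text
23.4333 [0.5292 0.2215 0.276 ] q [ 3.000e-04  9.941e-01 -1.080e-01 -2.000e-04] F [-0.1 -0.7  0.4] op 0.0709 j [-1.14  0.51  0.94  1.74 -0.45  1.12 -1.86]
top pack [([0.546, -0.047, 0.176], 0.58)]
top pack_hole [([0.547, -0.045, 0.175], 0.73)]
top hook_tip [([0.619, -0.068, 0.194], 0.96), ([0.44, -0.356, 0.108], 0.57)]
top hub_top [([0.612, -0.068, 0.192], 0.6)]
side pack [([0.549, -0.07, 0.158], 0.75)]
side pack_hole [([0.546, -0.072, 0.161], 0.87)]
side hook_tip [([0.623, -0.09, 0.181], 0.71)]
side hub_top [([0.625, -0.091, 0.179], 0.74)]
0.04 [109, 110, 116, 116, 198, 198, 148, 148, 148, 110, 110, 109]
0.046 [111, 111, 111, 111, 186, 165, 165, 112, 112, 110, 110, 111]
0.052 [112, 111, 118, 131, 131, 206, 133, 133, 123, 123, 127, 127]
0.058 [122, 125, 125, 123, 150, 150, 138, 111, 111, 128, 128, 128]
0.064 [179, 76, 81, 81, 79, 65, 65, 62, 104, 75, 75, 186]
0.07 [145, 157, 173, 174, 118, 145, 147, 166, 175, 175, 199, 201]
0.076 [132, 125, 134, 134, 166, 185, 185, 132, 134, 130, 127, 124]
0.082 [135, 129, 133, 134, 138, 202, 136, 133, 133, 134, 131, 133]
0.088 [83, 83, 90, 91, 87, 187, 153, 96, 90, 82, 87, 87]
0.094 [101, 98, 99, 99, 135, 194, 119, 100, 101, 99, 98, 107]
0.1 [129, 130, 229, 232, 222, 200, 159, 130, 130, 130, 127, 131]
0.106 [127, 127, 126, 190, 180, 185, 146, 129, 131, 131, 131, 131]
0.112 [125, 125, 124, 125, 121, 184, 146, 119, 103, 104, 88, 88]
0.118 [125, 128, 128, 194, 228, 146, 195, 193, 103, 90, 89, 89]
```

```bash
python3 - <<'E'
from h import *
print(close_job()); st()
E
```

```text
the job is handed in; nothing more can be done
None
the job is handed in; nothing more can be done
```

I turned the wheel and hung the loose pack on the empty hook, resting against the collar. I then released it, backed the arm away and handed the job in at about 23.5 s. The hand-in gave no verdict.

- **Wheel:** I pushed the empty hook clockwise with 6–8 N. In the last top picture its brightest line was at about 167.5° in world axes. The nose measured 167.6° from its centre and 169–171° from its edges, so I judge the alignment good to about 1–2°.
- **Pack:** I threaded the hole over the hook tip without measurable contact. Lowering it until it touched the hook, at about 5 N, confirmed that the hook was in the hole. I then slid it back in steps of about 1 mm until the tab met the collar at about 5.5 N. I eased off to about 3 N before opening the fingers.
- **After release:** The wrist force went to about zero. Both cameras' networks found the pack near x = 0.547, at the collar. The top picture's brightness showed the collar at about 64 mm and the tab at about 70 mm from the axis.
- **Disagreements and gaps:**
  - The side camera's network put the pack about 25 mm off in y from the top camera's. It put the hub off by about the same amount, so I took this as bias.
  - The picture limit was used up, so I checked the final state only from pixel values and the networks, not by eye.
  - I did not touch the jar, can or tumbler, and I did not measure them again.

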